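Release a cleaning tablet with the dispenser lever and let the lid down gently

TASK

Press the red lever of the tablet dispenser all the way down with the fingertips, without gripping or forcing it, so that its blue lid lifts fully open, and keep it down until the white cleaning tablet has rolled out and come to rest at the end of the trough. Then let the lever rise slowly under your fingertips until the lid is shut, so that the lid never slams, and move clear. Do not touch the lid or the tablet, and leave the crockery, the timer and the spoon where they are.

Things in the scene. Friction and masses are not known exactly. Their poses are not given: they have to be found in the camera images.
- dispenser: Tablet dispenser, fixed: white housing 110 x 104 x 128 mm (its x -45 to 65 mm) on a steel base plate 200 x 104 x 8 mm. A steel trough (28 mm wide inside, walls 46 mm high) runs out of its front to x -131 mm. Origin on the work surface under the housing; x to the rear (trough and lever point to -x), z up; the lever is on the -y side.
- paddle_top (a point): Middle of the upper face of the red paddle (42 mm along x, 32 mm along y, 8 mm thick) at the lever's free end; press here from above. In the dispenser's frame at (-150, -95, 133) mm with the lever up, (-154, -95, 72) mm fully down. Its rubber mount gives about 0.7 mm per N, at most 10 mm.
- lever (a joint): Angle of the red lever, rad: 0 up (at rest), 0.35 fully down on its stop; grows as pressed. Pivot at x 20, z 90 mm of the dispenser. A spring and damper push it up: at the paddle about 1 N at the top and 5 N at the stop, plus 1.5 N per 0.1 m/s of pressing speed. It springs up at once if let go.
- lid (a joint): Angle of the blue lid (flap 24 mm wide, 60 mm long) over the dispenser's mouth, hinged at its upper edge 88 mm above the surface; geared to the lever (lid angle = 2.857 x lever angle). 0 shut, hanging down; 1.0 fully open, swung up and forward over the trough. Let go when open it slams shut at 4 to 5 rad/s.
- lid_edge (a point): Middle of the lid's lower (free) edge; with the lid shut at (-49, 0, 28) mm in the dispenser's frame.
- tablet: Round white tablet with a blue core, 38 mm diameter, 18 mm thick, 25 g, standing on edge in the dispenser behind the lid; origin at its centre, its y axis is the rolling axis. It rolls out by itself into the trough when the lid opens.
- trough_end (a point): Where the centre of the tablet comes to rest at the closed end of the trough, at (-107, 0, 32) mm in the dispenser's frame.
- tumbler_a: Glass tumbler, mouth down, 71 mm diameter, 82 mm high, left of the trough; bystander. Origin: centre of its underside.
- cup: White espresso cup, upside down, 64 x 93 x 51 mm, left of the housing; bystander. Origin: centre of its underside.
- mug: Wide white cup, blue inside, with a handle, 94 x 117 x 58 mm, right of the housing; bystander. Origin: centre of its underside.
- timer: White round kitchen timer with a red dial, 69 mm diameter, 50 mm high; bystander. Origin: centre of its underside.
- tumbler_b: Glass tumbler, mouth down, 72 mm diameter, 85 mm high, at the front of the surface; bystander. Origin: centre of its underside.
- teaspoon: Steel teaspoon lying flat near the front edge, 140 x 30 x 12 mm; bystander. Origin: centre of its underside.

How it is judged (in metres and radians):
On the way:
1. a finger holds the lever fully down, the lid is fully open and the tablet is at the end of the trough (value of joint lid above 0.93 rad and distance between tablet and trough_end below 0.02 m and linear speed of tablet below 0.05 m/s and contact force between the fingers and lever above 1 N), for 0.2 s.
At the end, for the whole second after the job is handed in: The lid is shut (within 0.05 rad) and the tablet lies still at the end of the trough (its centre within 20 mm of trough_end) (value of joint lid below 0.05 rad and distance between tablet and trough_end below 0.02 m and linear speed of tablet below 0.02 m/s); the robot touches nothing.
It fails at once if the lid slams (closes faster than 1.8 rad/s) (velocity of joint lid below -1.8 rad/s).
It fails at once if the robot touches the lid (contact force between any of the fingers, the arm and lid above 0.5 N).
It fails at once if the robot touches the tablet, or it is lifted (height (world z) of tablet above 0.08 m or contact force between any of the fingers, the arm and tablet above 0.5 N).
It fails at once if the lever is gripped or forced (over 35 N between fingers and lever) (contact force between the fingers and lever above 35 N).
It fails at once if a bystander is shifted by more than 30 mm (distance of any of tumbler_a, cup, mug, timer, tumbler_b, teaspoon from where it was at the start of the episode above 0.03 m).
It also fails if it takes over 38 s, if anything falls off the work surface, if the arm or the gripper's body presses on something with over 40 N, if the wrist force passes 120 N, or if a joint passes its speed limit or range.

ROBOT

A 6-joint arm with a two-finger parallel gripper is mounted at the origin on a cart in front of the work surface, level with it; the furniture and walls round the work are solid. World frame = base frame: x ahead of the robot, y to its left, z up, the work surface at z = 0. Lengths are in mm, angles in rad, forces in N, time in s.
With the tool pointing down it reaches from about 350 to 975 mm from the base axis. Payload 7.1 kg.
Tool frame: the origin (TCP) lies between the finger pads; the fingertips stand 17 mm ahead of it and the grasp point (between the pads) lies 2 mm behind it; z points along the fingers, y is the line along which they close (so a half turn about z gives the same grasp; the last joint's range is limited). The gripper opens to 88 mm and grips with 3 to 60 N. Pads are 20 mm wide; open, the fingers measure 115 mm over their backs; the gripper's body (75 mm by 178 mm) begins 61 mm behind the grasp point.
Start: joints at [-1.352, 0.423, 1.63, -0, 1.089, -0.019], TCP at [147.247, -607.39, 239.675] pointing down, gripper open.
Joint ranges: [-3, 3], [-0.9, 2.11], [0.09, 2.58], [-1.31, 4.45], [0.11, 2.69], [-2.54, 2.54]. Speed limits (rad/s): [2.39, 2.39, 3.01, 3.14, 3.14, 3.14].

INTERFACE

Orientations are given as a rotation vector (axis times angle).
In Python, from workcell import ctrl, get_image gives the robot as it stands (ctrl), with the cameras as plain functions.
- The arm moves only by the tool send_path, called after "Request:" as name(argument=value, ...) on one line, values as JSON. Schema: {"type":"object","properties":{"offsets":{"type":"array","items":{"type":"array","items":{"type":"array","items":{"type":"number"},"minItems":6,"maxItems":6},"minItems":1,"maxItems":5},"minItems":1,"maxItems":1},"jaw":{"type":"number"},"only":{"type":"string"},"quiet":{"type":"boolean"},"lines":{"type":"string"}},"required":["offsets"],"additionalProperties":false}. offsets is a list that holds a single list of rows (three levels of brackets), with 1 to 5 rows, each of 6 numbers: dx, dy, dz in parts of the range, where 1.0 means 500 mm, then a rotation vector rx, ry, rz in normalised numbers (1 is 90 degrees); each row shifts and turns the commanded pose from where the row before left it, along the tool's axes as they then stand; what a row does not reach is not made up. A row lasts 1/12 s, in which the tool goes at most 41.7 mm and 0.125 rad, less where a joint would pass 70% of its speed; a pose out of reach is approached as far as the arm can. jaw is the finger opening in mm, set as the call begins (left out keeps the last). The fingers move at their own pace and stop on an object; the grip force is fixed at half the most. Time passes only in rows, so rows that do not move let the fingers close. The tool returns the time, the measured TCP pose, the force, the opening and the grip force at its end. only (a regular expression) keeps the lines of the reply that match it, lines (a string "A,B") keeps lines A to B, and quiet returns only ok. Input that does not fit is refused with a message, and nothing moves.
- ctrl.get_obs(): the state, without advancing time (a new reading comes with each control period).
- get_image(name): name is "side" or "top"; returns a dict with "img" (400x640x3 uint8, red, green, blue), "fx", "fy", "cx", "cy" (pixels), "R" (3x3) and "t" (3): a world point X has camera coordinates R X + t. Camera axes: x right, y down, z forward; pixel columns grow to the right and rows downward; lengths in mm; the calibration is good to about 2 mm. A picture is of the moment at which its call begins. There is no depth.
- ctrl.close_job(): hands the job in; it is judged then, once.
The state is a dict: "t": time; "qpos": joint angles; "qvel": joint speeds; "joint_torque": joint torques, N m; "ee_pos": TCP position; "orientation": TCP orientation; "ft_force": force on the tool from outside, world axes, zero at the start; "moment": the same for the moment, N m; "width": finger opening in mm; "grasp_force": force on a finger pad.
Only numpy, scipy, OpenCV 4.12 (cv2) and the standard library are available. Lean on these libraries where they do the work, as an engineer would, in place of code of your own. Each camera call takes 0.05 s, during which the arm holds its last target. There are 200 camera calls.

## Working session

There is one attempt and no reset: what is moved stays moved. The work goes in short steps, Python scripts to look and compute and a tool call to move; the robot and the scene stay as the last step left them, time stands still between calls to the robot, and variables do not carry over. Pictures are saved under pics/ and viewed, at most 10 in all, crops included, and the job is handed in when it is done.

```bash
ls; mkdir -p pics
```

Run:
```python
from workcell import ctrl, get_image
import cv2
o=ctrl.get_obs(); print(o)
for n in("side","top"):
    d=get_image(n); cv2.imwrite(f"pics/{n}0.png",d["img"][:,:,::-1]); print(n,d["fx"],d["cx"],d["cy"],d["R"],d["t"])
```

```text
pics
workcell.py
{'t': 0.0, 'qpos': array([-1.35198462e+00,  4.23838941e-01,  1.63070872e+00, -1.02503230e-05,
        1.08861461e+00, -1.90017052e-02]), 'qvel': array([ 0.00017086,  0.00054157, -0.00078394, -0.00193436, -0.00246986,
       -0.00103238]), 'joint_torque': array([ 1.99865608e-03, -5.44618893e+01, -2.73666126e+01,  6.44525257e-02,
        2.27624341e-02, -1.04683675e-04]), 'ee_pos': array([ 147.13860314, -606.86880466,  238.89551953]), 'orientation': array([-3.11785886e+00, -3.72499038e-01,  2.59971307e-04]), 'ft_force': array([ 0.05135311, -0.3949404 ,  0.35628163]), 'moment': array([0.00469268, 0.00519835, 0.00719356]), 'grasp_force': 0.0, 'width': 87.61351015593836}
side 383.10118721280486 316.6201068264136 198.25001122544376 [[-0.9931794  -0.11644813 -0.00587435]
 [-0.05967615  0.55096526 -0.83239176]
 [ 0.10016703 -0.82636379 -0.55415652]] [540.46624917 120.80150944 985.68157102]
top 409.01186298947084 318.5130535204174 202.79669003123368 [[ 0.01672272 -0.99949735 -0.02693333]
 [-0.98445896 -0.01174945 -0.17522131]
 [ 0.17481678  0.02944493 -0.9841606 ]] [  35.58628815  560.45637802 1020.69677492]
```

View pics/side0.png

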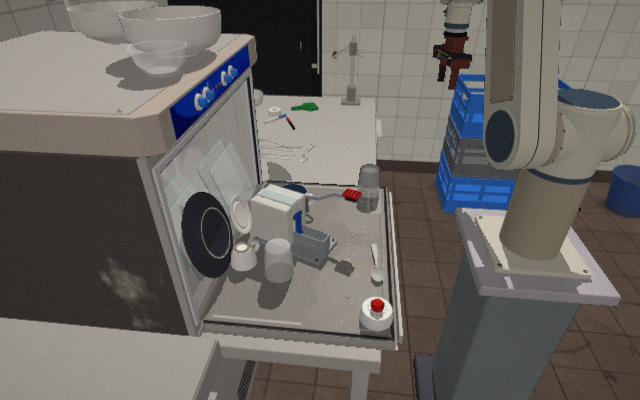

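View pics/top0.png

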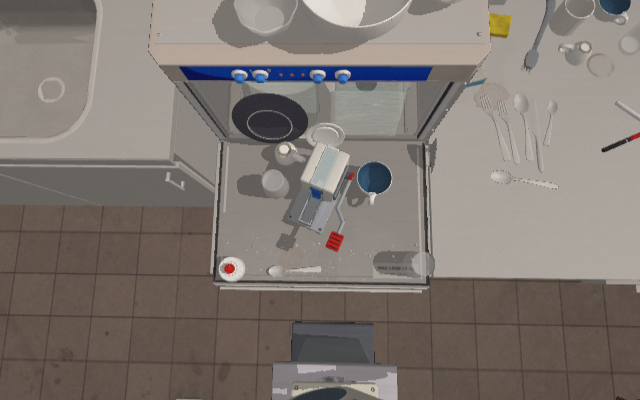

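Side view: red paddle at about (352,195), dispenser housing at about (278,215), and tumbler_b just beyond the paddle at (369,180). Top view: paddle at about (335,242), housing top at (326,165), lid at (317,193), mug at (374,178), tumbler_b at about (420,263).

Create h.py:
```python
import numpy as np, cv2
from workcell import ctrl, get_image
def ray(d,p):
    v=np.array([(p[0]-d["cx"])/d["fx"],(p[1]-d["cy"])/d["fy"],1.]); R=np.array(d["R"])
    v=R.T@v; return -R.T@np.array(d["t"]), v/np.linalg.norm(v)
def plane(d,p,z):
    c,v=ray(d,p); return c+v*(z-c[2])/v[2]
def tri(d1,p1,d2,p2):
    c1,v1=ray(d1,p1); c2,v2=ray(d2,p2)
    s=np.linalg.lstsq(np.c_[v1,-v2],c2-c1,rcond=None)[0]
    a,b=c1+s[0]*v1,c2+s[1]*v2; return (a+b)/2,np.linalg.norm(a-b)
def red(img,box):
    h=cv2.cvtColor(img,cv2.COLOR_RGB2HSV); m=((h[...,0]<8)|(h[...,0]>172))&(h[...,1]>150)&(h[...,2]>70)
    k=np.zeros(m.shape,bool); x0,y0,x1,y1=box; k[y0:y1,x0:x1]=1; return (m&k).astype(np.uint8)
```

Run:
```python
from h import *
s=get_image("side"); t=get_image("top")
ps=red(s["img"],(335,180,370,210)); pt=red(t["img"],(320,228,350,255))
def info(m):
    c=max(cv2.findContours(m,0,2)[0],key=cv2.contourArea); M=cv2.moments(m,True)
    return (M["m10"]/M["m00"],M["m01"]/M["m00"]),cv2.minAreaRect(c),c
a,ra,_=info(ps); b,rb,_=info(pt); print(a,ra,b,rb)
print("paddle",tri(s,a,t,b))
cor=np.array([plane(t,q,133) for q in cv2.boxPoints(rb)]); print("corners@133",cor.round(1), cor.mean(0))
h=cv2.cvtColor(t["img"],cv2.COLOR_RGB2HSV); m=((h[...,0]>98)&(h[...,0]<125)&(h[...,1]>140)).astype(np.uint8); m[:,:300]=0;m[:,335:]=0;m[:183]=0;m[206:]=0
print("lid",info(m)[:2])
# housing top: bright
w=(cv2.cvtColor(t["img"],cv2.COLOR_RGB2GRAY)>175).astype(np.uint8); k=np.zeros_like(w);k[138:195,298:352]=1
c=info(w*k); print("house",c[:2]); hc=np.array([plane(t,q,128) for q in cv2.boxPoints(c[1])]);print(hc.round(1))
im=cv2.resize(t["img"][130:260,270:430],None,fx=5,fy=4.6,interpolation=cv2.INTER_CUBIC); cv2.imwrite("pics/topcrop.png",im[:,:,::-1])
im=cv2.resize(s["img"][150:280,220:400],None,fx=4.4,fy=4.4,interpolation=cv2.INTER_CUBIC); cv2.imwrite("pics/sidecrop.png",im[:,:,::-1])
```

```text
(351.5813953488372, 193.90697674418604) ((351.43121337890625, 193.72935485839844), (17.911352157592773, 8.620436668395996), 16.699243545532227) (334.2985074626866, 241.0597014925373) ((334.3534851074219, 241.00863647460938), (12.99933910369873, 17.06983757019043), 23.198589324951172)
paddle (array([454.53441052,   2.10146607, 126.89974158]), np.float64(1.0296471500535604))
corners@133 [[440.8  24.  133. ]
 [478.3   8.5 133. ]
 [466.5 -20.  133. ]
 [429.2  -4.3 133. ]] [453.70057426   2.05354838 133.        ]
lid ((315.40579710144925, 193.28985507246378), ((315.189697265625, 193.27586364746094), (10.956024169921875, 7.427813529968262), 21.801406860351562))
house ((325.7360824742268, 167.14329896907216), ((325.71234130859375, 166.23289489746094), (35.09048843383789, 42.373416900634766), 24.443954467773438))
[[606.6  85.4 128. ]
 [705.8  44.  128. ]
 [668.9 -35.6 128. ]
 [571.2   6.7 128. ]]
```

View pics/topcrop.png

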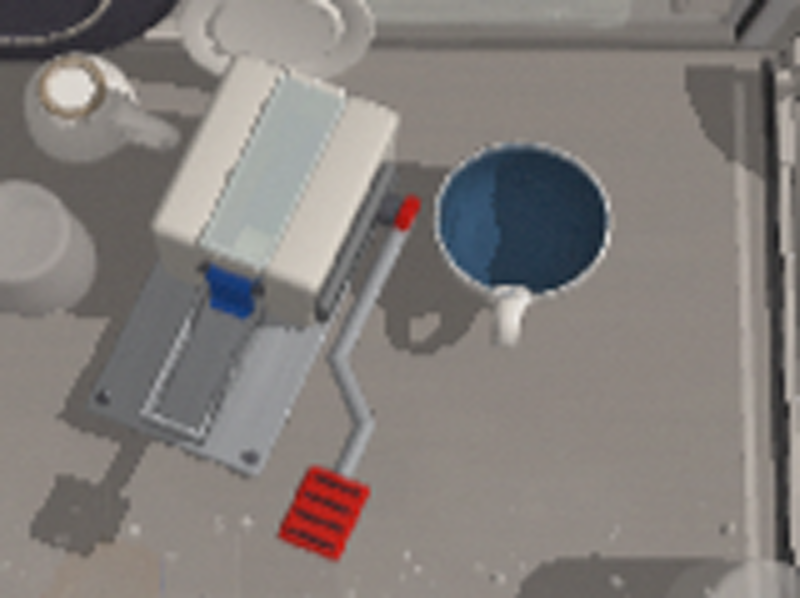

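View pics/sidecrop.png

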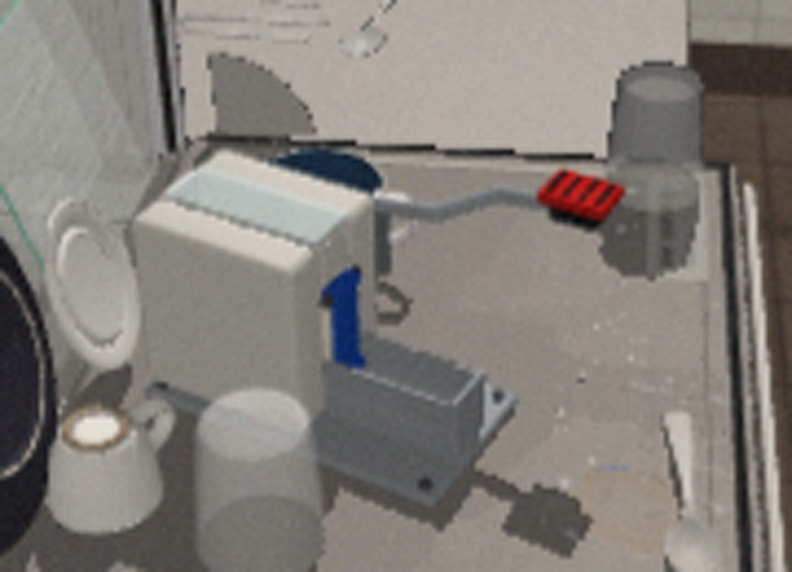

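Top crop: the paddle's long side runs parallel to the housing at about -22.6° yaw. It measures 41 x 31 mm and is centred at (454, 2) with z about 130, which matches the given sizes. The origin implied by the paddle, about (629, 32), agrees with the housing centre. Side crop: the air above the paddle is free, and tumbler_b stands well behind it. I'll close the fingers, move over the paddle and align.

Units first: shifts go in shares of 500 mm and turns go in shares of 90 degrees. So -26 mm / 500 = -0.052, 22 mm / 500 = 0.044.

Request:
send_path(offsets=[[[0.044,-0.052,0,0,0,0],[0.044,-0.052,0,0,0,0],[0.044,-0.052,0,0,0,0],[0.044,-0.052,0,0,0,0],[0.044,-0.052,0,0,0,0]]], jaw=0)

```text
t: 0.62
ee_pos: [223.8, -453.6, 239.5]
orientation: [-3.119, -0.372, 0.0]
ft_force: [0.7, 0.4, 0.8]
width: 57.9
grasp_force: 0.0
```

Request:
send_path(offsets=[[[0.044,-0.052,0,0,0,0],[0.044,-0.052,0,0,0,0],[0.044,-0.052,0,0,0,0],[0.044,-0.052,0,0,0,0],[0.044,-0.052,0,0,0,0]]])

```text
t: 1.03
ee_pos: [300.1, -301.4, 239.7]
orientation: [3.119, 0.372, 0.0]
ft_force: [0.3, -0.1, 0.5]
width: 24.7
grasp_force: 0.0
```

Request:
send_path(offsets=[[[0.044,-0.052,0,0,0,0],[0.044,-0.052,0,0,0,0],[0.044,-0.052,0,0,0,0],[0.044,-0.052,0,0,0,0],[0.044,-0.052,0,0,0,0]]])

```text
t: 1.45
ee_pos: [376.5, -149.0, 239.9]
orientation: [3.119, 0.372, 0.001]
ft_force: [0.5, -0.4, 0.3]
width: 0.4
grasp_force: 0.0
```

Request:
send_path(offsets=[[[0.044,-0.052,0,0,0,0],[0.044,-0.052,0,0,0,0],[0.044,-0.052,0,0,0,0],[0.044,-0.052,0,0,0,0],[0.044,-0.052,0,0,0,0]]])

```text
t: 1.87
ee_pos: [452.8, 3.4, 239.8]
orientation: [3.119, 0.373, 0.0]
ft_force: [0.5, -1.6, 0.7]
width: 0.5
grasp_force: 0.0
```

Request:
send_path(offsets=[[[0,0,0,0,0,0.0796],[0,0,0,0,0,0.0796],[0,0,0,0,0,0.0796],[0,0,0,0,0,0.0796],[0,0,0,0,0,0.0796]]])

```text
t: 2.28
ee_pos: [452.3, 1.8, 239.6]
orientation: [3.081, -0.613, -0.0]
ft_force: [-0.1, -0.3, -0.2]
width: 0.5
grasp_force: 0.0
```

Request:
send_path(offsets=[[[0,0,0,0,0,0],[0,0,0,0,0,0]]])

```text
t: 2.45
ee_pos: [452.3, 1.6, 239.6]
orientation: [3.084, -0.599, -0.0]
ft_force: [-0.8, 0.9, -0.3]
width: 0.6
grasp_force: 0.0
```

Scaled: 20 mm / 500 = 0.04, 15 mm / 500 = 0.03.

Request:
send_path(offsets=[[[0,0,0.04,0,0,0],[0,0,0.04,0,0,0],[0,0,0.04,0,0,0],[0,0,0.03,0,0,0],[0,0,0,0,0,0]]])

```text
t: 2.87
ee_pos: [450.4, 1.6, 162.3]
orientation: [3.083, -0.599, -0.008]
ft_force: [-1.0, 0.3, 0.3]
width: 0.3
grasp_force: 0.0
```

Run:
```python
from h import *
s=get_image("side"); t=get_image("top")
a=cv2.resize(s["img"][130:230,280:420],None,fx=4,fy=4,interpolation=2); b=cv2.resize(t["img"][190:290,280:340+40],None,fx=4,fy=4,interpolation=2)
cv2.imwrite("pics/above.png",cv2.resize(np.hstack([a,b]),(800,333))[:,:,::-1])
```

```text
(no output)
```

View pics/above.png

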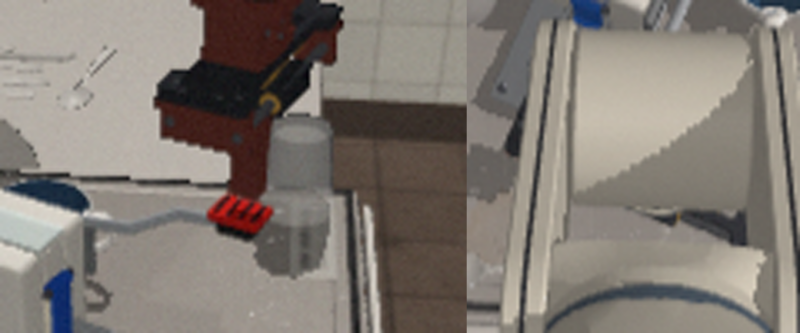

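The fingertips are centred just above the paddle in the side view: tip at crop (248,195), paddle at (240,212). The wrist hides it in the top view. Now pressing slowly.

Scaled: 4 mm / 500 = 0.008, 1 mm / 500 = 0.002.

Request:
send_path(offsets=[[[0.002,0,0.008,0,0,0],[0.002,0,0.008,0,0,0],[0,0,0.008,0,0,0],[0,0,0.008,0,0,0],[0,0,0.008,0,0,0]]])

```text
t: 3.38
ee_pos: [454.2, 0.9, 144.6]
orientation: [-3.083, 0.604, -0.0]
ft_force: [-1.2, 1.5, 1.0]
width: 0.5
grasp_force: 0.9
```

Request:
send_path(offsets=[[[0,0,0.01,0,0,0],[0,0,0.01,0,0,0],[0,0,0.01,0,0,0],[0,0,0.01,0,0,0],[0,0,0.01,0,0,0]]])

```text
t: 3.8
ee_pos: [453.5, 1.0, 119.0]
orientation: [3.083, -0.604, -0.002]
ft_force: [-4.0, 1.9, 3.2]
width: 0.6
grasp_force: 2.3
```

Request:
send_path(offsets=[[[0,0,0.01,0,0,0],[0,0,0.01,0,0,0],[0,0,0.01,0,0,0],[0,0,0.006,0,0,0],[0,0,0.006,0,0,0]]])

```text
t: 4.22
ee_pos: [453.7, 0.9, 98.1]
orientation: [3.083, -0.604, -0.002]
ft_force: [-4.3, 1.4, 4.1]
width: 0.6
grasp_force: 2.9
```

Request:
send_path(offsets=[[[0,0,0.006,0,0,0],[0,0,0.006,0,0,0],[0,0,0.004,0,0,0],[0,0,0,0,0,0],[0,0,0,0,0,0]]])

```text
t: 4.63
ee_pos: [454.2, 0.8, 90.6]
orientation: [3.083, -0.604, -0.0]
ft_force: [-4.5, 1.3, 5.1]
width: 0.5
grasp_force: 2.8
```

Scaled: 2 mm / 500 = 0.004.

Request:
send_path(offsets=[[[0,0,0.004,0,0,0],[0,0,0.004,0,0,0],[0,0,0,0,0,0],[0,0,0,0,0,0]]])

```text
t: 4.97
ee_pos: [455.1, 0.6, 87.3]
orientation: [3.083, -0.604, 0.003]
ft_force: [-4.5, -1.2, 8.5]
width: 0.3
grasp_force: 5.1
```

Request:
send_path(offsets=[[[0,0,0.004,0,0,0],[0,0,0.004,0,0,0],[0,0,0,0,0,0],[0,0,0,0,0,0]]])

```text
t: 5.3
ee_pos: [456.1, 0.3, 84.0]
orientation: [3.083, -0.604, 0.006]
ft_force: [-4.1, -3.4, 17.1]
width: 0.4
grasp_force: 8.4
```

Run:
```python
from h import *
s=get_image("side"); t=get_image("top")
a=cv2.resize(s["img"][150:270,240:390],(400,320),interpolation=2); b=cv2.resize(t["img"][150:270,270:420],(400,320),interpolation=2)
cv2.imwrite("pics/down.png",np.hstack([a,b])[:,:,::-1])
```

```text
(no output)
```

View pics/down.png

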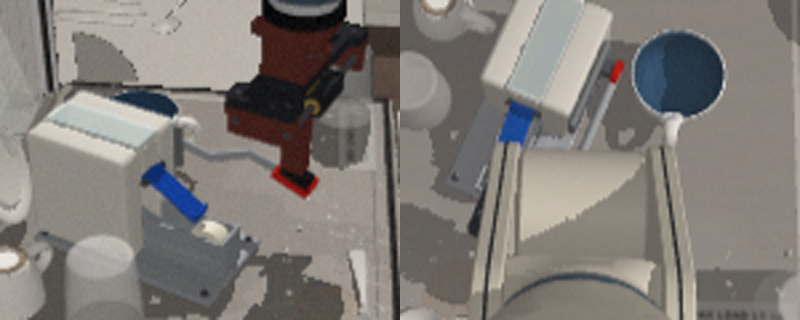

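The lid is swung open and the white tablet is at the far end of the trough, at about (212,232) in the left crop. The force went from 8.5 to 17 N over 3 mm, so the lever is on its stop. I'll hold and check that the tablet is at rest.

Create tab.py:
```python
from h import *
s=get_image("side"); P=np.array([629-107*.923,32+107*.384,32.]); c=np.array(s["R"])@P+s["t"]
print("expected px",s["fx"]*c[0]/c[2]+s["cx"],s["fy"]*c[1]/c[2]+s["cy"])
im=s["img"][225:250,308:334]; h=cv2.cvtColor(im,cv2.COLOR_RGB2HSV); m=((h[...,2]>150)&(h[...,0]<40)).astype(np.uint8)
M=cv2.moments(m,True); print("tablet",M["m00"],308+M["m10"]/max(M["m00"],1),225+M["m01"]/max(M["m00"],1),plane(s,(308+M["m10"]/max(M["m00"],1),225+M["m01"]/max(M["m00"],1)),48))
```

```bash
python3 tab.py
```

```text
expected px 318.67181375037603 239.24195041853199
tablet 71.0 320.28169014084506 236.07042253521126 [525.45138792  79.65983799  48.        ]
```

Request:
send_path(offsets=[[[0,0,0,0,0,0],[0,0,0,0,0,0],[0,0,0,0,0,0],[0,0,0,0,0,0],[0,0,0,0,0,0]]])

```text
t: 5.87
ee_pos: [456.1, 0.3, 84.1]
orientation: [3.083, -0.604, 0.007]
ft_force: [-4.4, -3.0, 16.6]
width: 0.2
grasp_force: 8.2
```

Request:
send_path(offsets=[[[0,0,0,0,0,0],[0,0,0,0,0,0],[0,0,0,0,0,0],[0,0,0,0,0,0],[0,0,0,0,0,0]]])

```text
t: 6.28
ee_pos: [456.1, 0.3, 84.1]
orientation: [3.083, -0.604, 0.007]
ft_force: [-4.5, -4.0, 16.4]
width: 0.6
grasp_force: 8.2
```

```bash
python3 tab.py
```

```text
expected px 318.67181375037603 239.24195041853199
tablet 73.0 319.90410958904107 235.8904109589041 [526.45445225  79.0670698   48.        ]
```

The tablet is at rest where expected. Now a slow rise at 3 mm per row, about 0.6 rad/s at the lid.

Scaled: -3 mm / 500 = -0.006.

Request:
send_path(offsets=[[[0,0,-0.006,0,0,0],[0,0,-0.006,0,0,0],[0,0,-0.006,0,0,0],[0,0,-0.006,0,0,0],[0,0,-0.006,0,0,0]]])

```text
t: 6.75
ee_pos: [454.0, 0.9, 97.9]
orientation: [-3.083, 0.605, 0.001]
ft_force: [-4.0, 2.5, 2.7]
width: 0.6
grasp_force: 2.4
```

Request:
send_path(offsets=[[[0,0,-0.006,0,0,0],[0,0,-0.006,0,0,0],[0,0,-0.006,0,0,0],[0,0,-0.006,0,0,0],[0,0,-0.006,0,0,0]]])

```text
t: 7.17
ee_pos: [454.5, 0.8, 113.0]
orientation: [-3.083, 0.604, -0.001]
ft_force: [-2.5, 1.3, 2.8]
width: 0.2
grasp_force: 1.7
```

Request:
send_path(offsets=[[[0,0,-0.006,0,0,0],[0,0,-0.006,0,0,0],[0,0,-0.006,0,0,0],[0,0,-0.006,0,0,0],[0,0,-0.006,0,0,0]]])

```text
t: 7.58
ee_pos: [455.1, 0.7, 128.2]
orientation: [-3.083, 0.604, -0.003]
ft_force: [0.1, -0.5, 1.4]
width: 0.2
grasp_force: 0.7
```

Request:
send_path(offsets=[[[0,0,-0.006,0,0,0],[0,0,-0.006,0,0,0],[0,0,-0.006,0,0,0],[0,0,-0.006,0,0,0],[0,0,-0.004,0,0,0]]])

```text
t: 8.0
ee_pos: [454.3, 0.9, 142.0]
orientation: [-3.083, 0.604, -0.0]
ft_force: [0.1, -0.1, 0.4]
width: 1.0
grasp_force: 0.3
```

Request:
send_path(offsets=[[[0,0,-0.004,0,0,0],[0,0,-0.004,0,0,0],[0,0,-0.004,0,0,0],[0,0,-0.004,0,0,0],[0,0,-0.004,0,0,0]]])

```text
t: 8.42
ee_pos: [454.0, 0.9, 151.7]
orientation: [3.083, -0.604, -0.001]
ft_force: [0.5, -0.6, -0.5]
width: 0.8
grasp_force: 0.0
```

Request:
send_path(offsets=[[[0,0,-0.004,0,0,0],[0,0,-0.004,0,0,0],[0,0,-0.004,0,0,0],[0,0,-0.004,0,0,0],[0,0,-0.004,0,0,0]]])

```text
t: 8.83
ee_pos: [454.2, 0.9, 161.9]
orientation: [-3.083, 0.604, -0.0]
ft_force: [-0.2, 0.4, 0.1]
width: 0.4
grasp_force: 0.0
```

Scaled: -20 mm / 500 = -0.04.

Request:
send_path(offsets=[[[0,0,-0.04,0,0,0],[0,0,-0.04,0,0,0],[0,0,-0.04,0,0,0],[0,0,0,0,0,0],[0,0,0,0,0,0]]])

```text
t: 9.25
ee_pos: [454.8, 0.8, 222.5]
orientation: [-3.082, 0.604, -0.004]
ft_force: [-0.0, 0.5, -0.5]
width: 0.7
grasp_force: 0.0
```

Run:
```python
from h import *
s=get_image("side"); cv2.imwrite("pics/end.png",cv2.resize(s["img"][140:340,220:420],(600,600),interpolation=2)[:,:,::-1])
```

```bash
python3 tab.py
```

```text
expected px 318.67181375037603 239.24195041853199
tablet 75.0 319.44 236.41333333333333 [527.37037167  81.20783236  48.        ]
```

View pics/end.png

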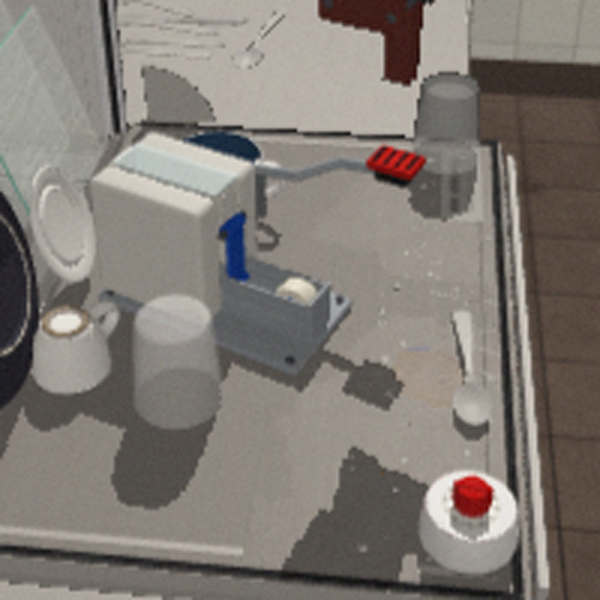

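The lid hangs shut at (235,245), the tablet is at the trough end at (298,290), the lever is up, the bystanders haven't moved, and the gripper is clear.

```bash
python3 -c "
from workcell import ctrl, get_image
print(ctrl.close_job())"
```

```text
the job is handed in; nothing more can be done
None
```

The job is handed in: I held the lever fully down until the tablet came to rest at the trough end, then let it rise slowly until the lid was shut and moved the gripper clear; the final picture shows the bystanders in place, but the hand-in returned no verdict.

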